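# Put the bench air manifold back on line

## Robot

A 6-joint arm with a two-finger parallel gripper is mounted at the origin on the work surface. World frame = base frame: x ahead of the robot, y to its left, z up, the work surface at z = 0. Lengths are in m, angles in rad, forces in N, time in s.
With the tool pointing down it reaches from about 0.3 to 1 m from the base axis. Payload 5.1 kg.
Tool frame: the origin (TCP) lies midway between the tips of the shut fingers; the grasp point (between the pads) lies 19 mm behind it; z points along the fingers, y is the direction in which the jaws open and shut (so a half turn about z gives the same grasp; the last joint's range is limited). The gripper opens to 95 mm and grips with 3 to 60 N. Pads are 20 mm wide; open, the fingers measure 119 mm over their backs; the gripper's body (75 mm by 180 mm) begins 59 mm behind the grasp point.
Start: joints at [-1.195, 0.124, 1.65, -0, 1.367, -0.083], TCP at [0.288, -0.583, 0.215] pointing down, gripper open.
Joint ranges: [-2.61, 2.61], [-1.02, 2.33], [0.03, 2.71], [-1.35, 4.49], [0.32, 2.68], [-2.91, 2.91]. Speed limits (rad/s): [2.57, 2.57, 3.14, 3.14, 3.14, 3.14].

## Interface

Orientations are given as a rotation vector (axis times angle).
In Python, from cell import bot, jaws, kinematics, optics, ticket gives the robot as it stands. Calls block until the motion is done:
- bot.reach(position, orientation): joint-space move of the TCP to a pose.
- bot.move_straight(position, max_speed=0.15, rotation=None, until_force=None): straight line of the TCP; rotation=None keeps the orientation; max_speed is the mean speed in m/s. With until_force (N) it stops when the force on the tool has changed by that much, and returns True; else False.
- bot.set_joints(angles): joint-space move.
- jaws.move_gripper(opening): opening from 0.0 (shut) to 1.0 (fully open); the grip force is fixed at half the most; returns when the fingers have stopped.
- bot.dwell(seconds).
- kinematics.solve_ik(position, orientation): joint angles nearest the present ones, or None.
- bot.read_state(): the state.
- optics.read_camera(name): name is "scene" or "side" or "wrist"; returns (picture, depth): 384x512x3 uint8, red, green, blue; 384x512 float32, m along the optical axis (not along the pixel's ray), 0 where there is no reading.
- optics.camera_params(name): a dict with "vertical_fov" (degrees; the focal length in pixels is half the picture's height over the tangent of half this angle, whatever the lens; pixels are square), "cx", "cy" (the principal point, pixels), "eye" and "orientation" of the camera in the world; the wrist camera has in their place "T_tool_cam" (4x4, takes a point from camera to tool coordinates, whose origin is the TCP and whose axes are the flange's). Camera axes: x right, y down, z forward; pixel columns grow to the right and rows downward; lengths in m; the calibration is good to about 2 mm. A picture is of the moment at which its call begins: read the wrist's pose just before it. camera_params takes no time and is no camera call.
A pose or a line that the arm cannot do raises bot.IKError and nothing moves.
- ticket.sign_off(): hands the job in, once; it reports no verdict.
The state is a dict: "clock": time; "joint_pos": joint angles; "qvel": joint speeds; "effort": joint torques, N m; "tool_pos": TCP position; "eef_rot": TCP orientation; "contact_force": force on the tool from outside, world axes, zero at the start; "torque": the same for the moment, N m; "width": opening from 0.0 (shut) to 1.0 (fully open).
Only numpy, scipy, OpenCV 4.12 (cv2) and the standard library are available. Lean on these libraries where they do the work, as an engineer would, in place of code of your own. Each camera call takes 0.05 s, during which the arm holds its last target. There are 200 camera calls.

## Task

Put the bench's air manifold back on line: first screw the T-bar bleed valve at the silencer end clockwise until it seats (its handle shows no mark for shut; it simply stops), then ease the main supply lever at the other end open to half-way, 45 degrees to the pipe, so that the line fills slowly: do not open the supply before the bleed is shut, and do not swing it on towards fully open. Leave the take-off valve on the side branch shut, and the spanner and hose plug on the plate where they are.

Things in the scene. Friction and masses are not known exactly. Their poses are not given: they have to be found in the camera images.
- manifold: Air manifold, fixed, at another place and yaw (within 0.35) each time: 27 mm pipe along its y axis, centre line 80 mm up, on a 270 x 530 x 15 mm steel plate. Origin on the bench under the pipe, z up. Along y: riser flange +236 mm, supply valve +130, gauge facing +x +55, side branch to +x -42 (186 mm long), bleed valve -150, conical silencer -228. Nothing but the handles is over 126 mm high
- supply (a joint): Supply ball valve; vertical axis at manifold x 0, y +130 mm. Opening in rad: 0 = shut (lever square to the pipe, pointing along manifold -x), growing counter-clockwise from above, towards the manifold's middle, to 1.571 = fully open (pointing along -y, over the pipe). Half-way is 0.785. Starts 0 to 0.25. Stops at both ends; stays where left; friction 0.45 N m (5 N at the grip point)
- supply_grip (a point): Centre of the supply lever's black sleeve, 90 mm from the axis, 140 mm above the bench. The lever is a steel strip, cranked up, 135 mm long; the sleeve covers 60 to 135 mm from the axis, 20 mm wide, 12 mm thick, lying flat, with free space beneath. The frame turns with the lever: its -x axis points outwards along the lever, z up
- bleed (a joint): Bleed needle valve, T-bar on a vertical axis at manifold x 0, y -150 mm. Opening in rad from its seat: 0 = seated (hard stop), growing counter-clockwise from above. Starts 0.6 to 1.25 open. Where the bar points when seated differs each time: shut is found by the stop (or this value), not by direction. Friction 0.12 N m; stays where left
- bleed_bar (a point): Middle of the bleed valve's round steel T-bar, on the turning axis, 152 mm above the bench. The bar is 12 mm thick, 86 mm long over its ball ends, along this frame's x axis (turns with it), z up. Its 9 mm stem is bare for 30 mm below the bar's centre line, above a 27 mm round bonnet
- takeoff (a joint): Take-off ball valve on the side branch at manifold x +90, y -42 mm: lever like the supply's, at the same height, shut (0) and pointing along the manifold's +y; to be left shut
- takeoff_grip (a point): Centre of the take-off lever's black sleeve, 90 mm from its axis, 140 mm above the bench
- spanner: Steel spanner, 190 mm long, lying on the plate along its edge nearest the robot; to be left alone
- plug_fitting: Brass hose plug, 55 mm tall, 32 mm across, standing on the plate between the spanner and the pipe; to be left alone

How it is judged:
On the way, in this order (a step that is already met when the one before it is completed fails the run):
1. the bleed valve is screwed down onto its seat (value of joint bleed below 0.08 rad), for 0.2 s.
2. the supply lever stands half-way open (value of joint supply between 0.665 and 0.905 rad), for 0.2 s.
At the end, for the whole second after the job is handed in: the bleed valve is seated (within 0.08 rad of its stop), the supply lever stands at 0.785 rad open, within 0.12 rad (7 degrees), the take-off valve is still shut (under 0.1 rad) (all of step 2 and value of joint bleed below 0.08 rad and value of joint takeoff below 0.1 rad); the robot touches nothing.
It fails at once if the supply is opened beyond 0.4 rad while the bleed is still more than 0.15 rad open (value of joint supply above 0.4 rad and value of joint bleed above 0.15 rad).
It fails at once if the supply is swung past 1.2 rad, towards fully open (value of joint supply above 1.2 rad).
It fails at once if the take-off valve is turned by more than 0.2 rad (value of joint takeoff above 0.2 rad).
It fails at once if the spanner or the hose plug is shifted by more than 30 mm (distance of any of spanner, plug_fitting from where it was at the start of the episode above 0.03 m).
It also fails if it takes over 58 s, if anything falls off the work surface, if the arm or the gripper's body presses on something with over 40 N, if the wrist force passes 120 N, or if a joint passes its speed limit or range.

## Working session

There is one attempt and no reset: what is moved stays moved. The work goes in short steps, each a Python script; the robot and the scene stay as the last script left them, time stands still between calls to the robot, and variables do not carry over. Pictures are saved under pics/ and viewed, about 8 in all and at most 12, crops included, and the job is handed in when it is done.

```bash
mkdir -p pics; ls; cat > h.py <<'E'
import numpy as np, cv2
from scipy.spatial.transform import Rotation as R
from cell import bot, jaws, kinematics, optics, ticket
def cam(name):
    s=bot.read_state(); p=optics.camera_params(name); im,d=optics.read_camera(name)
    f=im.shape[0]/2/np.tan(np.radians(p["vertical_fov"])/2)
    if "eye" in p:
        o=np.array(p["orientation"]); Rm=o if o.shape==(3,3) else R.from_rotvec(o).as_matrix(); e=np.array(p["eye"])
    else:
        T=np.eye(4);T[:3,:3]=R.from_rotvec(s["eef_rot"]).as_matrix();T[:3,3]=s["tool_pos"];T=T@np.array(p["T_tool_cam"]);Rm=T[:3,:3];e=T[:3,3]
    return im,d,(f,p["cx"],p["cy"],Rm,e)
def pts(d,c):
    f,cx,cy,Rm,e=c; v,u=np.indices(d.shape)
    P=np.stack([(u-cx)/f*d,(v-cy)/f*d,d],-1)@Rm.T+e
    P[d<=0]=np.nan; return P
def save(n,im): cv2.imwrite("pics/"+n,im[:,:,::-1])
E
python3 - <<'E'
from h import *
for n in("scene","side"):
    im,d,c=cam(n); save(n+".png",im); np.savez(n,im=im,d=d,P=pts(d,c)); print(n,optics.camera_params(n))
print(optics.camera_params("wrist")); print(bot.read_state())
a=np.vstack([np.load("scene.npz")["im"]]);b=np.load("side.npz")["im"]
save("both.png",cv2.resize(np.hstack([a,b]),(800,300)))
E
```

```text
pics
scene {'vertical_fov': 55.31360339396101, 'cx': 253.498949402249, 'cy': 187.10641069762173, 'eye': array([ 1.02965776, -0.06452514,  0.58805753]), 'orientation': array([-1.87516049, -1.62087305,  0.65620315])}
side {'vertical_fov': 54.83130798644931, 'cx': 256.82603995842277, 'cy': 195.80481439298208, 'eye': array([ 0.56763265, -0.41677478,  0.58843587]), 'orientation': array([-2.4128674 ,  0.0363607 , -0.03202113])}
{'vertical_fov': 70.20906106965406, 'cx': 256.2663657076708, 'cy': 191.8406824417358, 'T_tool_cam': array([[ 9.77209120e-04, -9.71443464e-01, -2.37269131e-01,
         6.63317176e-02],
       [ 9.99999501e-01,  9.98810534e-04,  2.91680041e-05,
        -8.99802912e-05],
       [ 2.08651840e-04, -2.37269041e-01,  9.71443956e-01,
        -1.70392147e-01],
       [ 0.00000000e+00,  0.00000000e+00,  0.00000000e+00,
         1.00000000e+00]])}
{'clock': 0.1, 'joint_pos': array([-1.19464830e+00,  1.24421511e-01,  1.65151102e+00, -2.37377278e-05,
        1.36746408e+00, -8.26145543e-02]), 'qvel': array([ 0.00019741, -0.00122146, -0.00228863,  0.00057849,  0.0010521 ,
        0.00024511]), 'effort': array([ 3.19969495e-04, -4.18882191e+01, -3.61095607e+01,  7.77279027e-02,
        4.61942295e-02, -6.31475450e-05]), 'tool_pos': array([ 0.28759812, -0.58228783,  0.21353746]), 'eef_rot': array([-3.05756948e+00, -7.13922190e-01,  4.50257811e-04]), 'contact_force': array([-0.25178483, -0.31096397, -0.25256261]), 'torque': array([-0.03317224,  0.01378333, -0.01871637]), 'width': 0.9983895118170006}
```

View pics/scene.png

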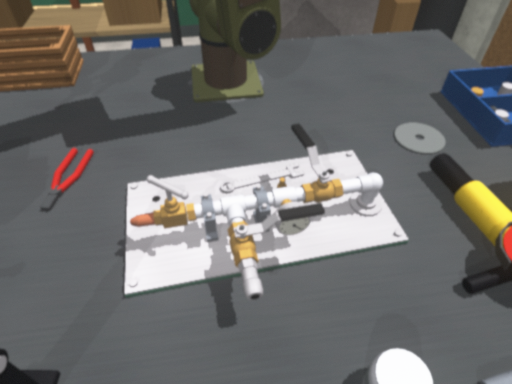

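View pics/side.png

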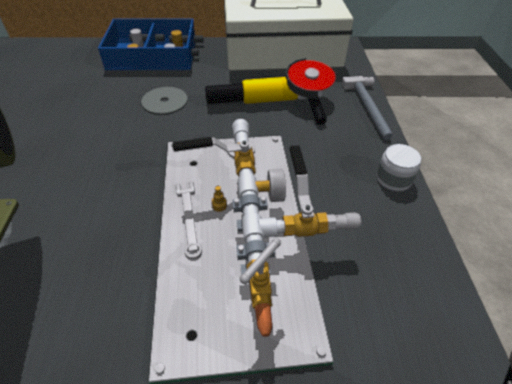

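The scene view shows the T-bar at about (168,186) and the supply sleeve at (302,135). In the side view they are at (261,260) and (193,144). Next I'll get metric positions from the depth.

```bash
python3 - <<'E'
from h import *
def line(p):
    m=p.mean(0);u,s,v=np.linalg.svd(p-m,full_matrices=False);t=(p-m)@v[0];return m+v[0]*(t.min()+t.max())/2,v[0],np.ptp(t),np.degrees(np.arctan2(v[0,1],v[0,0]))
for n,bar,slv,tk in(("scene",(140,170,195,205),(285,115,325,160),(275,200,330,228)),("side",(230,230,290,290),(165,130,218,158),(285,140,310,190))):
    z=np.load(n+".npz");P=z["P"];im=z["im"].astype(int)
    for lab,(a,b,c,e) in(("bar",bar),("sleeve",slv),("takeoff",tk)):
        p=P[b:e,a:c];i=im[b:e,a:c];m=(p[...,2]>.12)&(p[...,2]<.18)
        if lab!="bar": m&=i.max(-1)<70
        else: m&=(np.ptp(i,axis=-1)<35)&(p[...,2]>.14)
        q=p[m]; print(n,lab,len(q),*[np.round(x,3) for x in line(q)], np.round(np.median(q[:,2]),3))
    # plate: white, z~.015
    m=(abs(P[...,2]-.015)<.006)&(im.min(-1)>110)
    q=P[m][:,:2].astype(np.float32);print(n,"plate",cv2.minAreaRect(q))
E
```

```text
scene bar 343 [ 0.592 -0.146  0.154] [ 0.624  0.781 -0.009] 0.084 51.4 0.155
scene sleeve 237 [0.475 0.112 0.144] [ 0.98   0.2   -0.003] 0.07 11.535 0.145
scene takeoff 269 [0.67  0.066 0.144] [ 0.04  -0.999  0.006] 0.068 -87.725 0.144
scene plate ((0.3818276822566986, 0.2298971712589264), (0.7546573281288147, 1.0401052236557007), 56.4542121887207)
side bar 499 [ 0.588 -0.146  0.156] [-0.629 -0.777 -0.004] 0.085 -128.98 0.156
side sleeve 370 [0.474 0.112 0.144] [-0.982 -0.189 -0.   ] 0.071 -169.089 0.145
side takeoff 337 [0.661 0.066 0.145] [ 0.079 -0.997 -0.008] 0.072 -85.454 0.145
side plate ((0.6714540719985962, 0.1287430226802826), (0.6400763988494873, 0.7308093309402466), 7.521275520324707)
```

Both views agree, and the bleed-to-supply axis distance comes out at 278 mm against 280 given. The yaw is about 0.07 and the supply starts about 0.1 open. I'll go above the bar and take a close look.

```bash
cat >> h.py <<'E'
def down(a): return (R.from_euler('z',a)*R.from_euler('x',np.pi)).as_rotvec()
def line(p):
    m=p.mean(0);u,s,v=np.linalg.svd(p-m,full_matrices=False);t=(p-m)@v[0];return m+v[0]*(t.min()+t.max())/2,np.arctan2(v[0,1],v[0,0]),np.ptp(t)
E
python3 - <<'E'
from h import *
th=np.radians(51.2)
bot.reach([.588,-.146,.26],down(th))
im,d,c=cam("wrist");save("w1.png",im);P=pts(d,c)
m=(P[...,2]>.143)&(P[...,2]<.175)&(np.hypot(P[...,0]-.59,P[...,1]+.146)<.06)
print(m.sum(),line(P[m]));s=bot.read_state();print(s["clock"],s["tool_pos"],s["joint_pos"])
E
```

```text
941 (array([ 0.59015413, -0.14408674,  0.1567654 ]), np.float64(-2.250965697408108), np.float64(0.08491463356783552))
2.075 [ 0.58776104 -0.14699636  0.2598122 ] [-3.33539092e-01  3.46227694e-03  1.70081815e+00 -2.37439867e-04
  1.43756924e+00  3.45168274e-01]
```

View pics/w1.png

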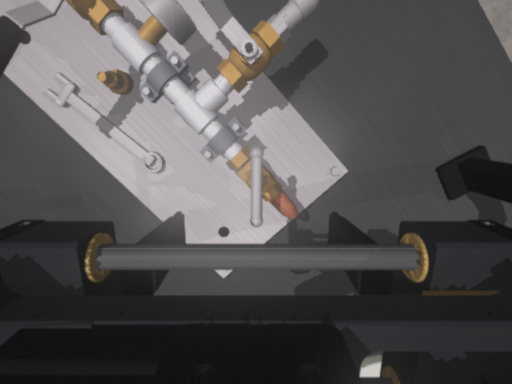

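In the wrist view the bar runs vertically from about (257,150) to (257,222), square to the jaws. Its centre is (0.590, -0.145) and the length measures 85 mm against 86. I'll grip it and turn it clockwise, watching the torque.

```bash
python3 - <<'E'
from h import *
th=.8906; c=np.array([.590,-.1448,.135])
bot.move_straight(c+[0,0,.06],.15,rotation=down(th))
print(bot.move_straight(c,.06,until_force=8))
jaws.move_gripper(0.0); s=bot.read_state();print("grip",s["width"]*95,s["tool_pos"],s["contact_force"],s["torque"],s["clock"])
t0=s["torque"][2]
a=th
for k in range(20):
    a-=.08; bot.move_straight(c,.1,rotation=down(a)); s=bot.read_state()
    v=R.from_rotvec(s["eef_rot"]).as_matrix()[:,0]
    print(k,round(th-a,2),round(th-np.arctan2(v[1],v[0]),3),np.round(s["torque"],3),np.round(s["contact_force"],1),round(s["clock"],2))
    if abs(s["torque"][2]-t0)>.45 and k>1: break
E
```

```text
False
grip 11.44925806371833 [ 0.58968715 -0.14456125  0.13501056] [-1.50809497  1.20380905  1.84924754] [0.24874841 0.2867066  0.02185522] 5.0833
0 0.08 0.078 [0.252 0.388 0.017] [-3.6  2.1  2.3] 5.33
1 0.16 0.157 [0.347 0.494 0.004] [-3.6  1.7  2.1] 5.58
2 0.24 0.237 [ 0.368  0.557 -0.037] [-3.3  1.9  2.3] 5.83
3 0.32 0.317 [0.426 0.575 0.022] [-3.2  2.5  2.8] 6.08
4 0.4 0.397 [ 0.491  0.674 -0.013] [-3.2  1.9  3.2] 6.33
5 0.48 0.477 [0.469 0.764 0.08 ] [-4.5  2.6  2.9] 6.58
6 0.56 0.556 [0.48  0.754 0.016] [-5.1  3.1  2.7] 6.83
7 0.64 0.636 [0.501 0.787 0.001] [-3.1  2.3  2.5] 7.08
8 0.72 0.715 [ 0.487  0.778 -0.011] [-4.1  3.2  3.1] 7.33
9 0.8 0.795 [ 0.511  0.751 -0.072] [-4.9  3.3  2.6] 7.58
10 0.88 0.875 [0.63  0.373 0.429] [-3.6  2.8  2.3] 7.83
11 0.96 0.955 [0.594 0.331 0.797] [-1.8  3.7  2.3] 8.08
```

The torque climbs steadily past 0.80 rad of turn, so that looks like the stop. I'll release, retract and check the bar angle.

```bash
python3 - <<'E'
from h import *
th=.8906; s=bot.read_state(); jaws.move_gripper(1.0)
bot.move_straight(s["tool_pos"]+[0,0,.125],.2)
im,d,c=cam("wrist");save("w2.png",im);P=pts(d,c)
m=(P[...,2]>.143)&(P[...,2]<.175)&(np.hypot(P[...,0]-.59,P[...,1]+.145)<.06)
l=line(P[m]);print(l,"turned",(th-l[1]+np.pi/2)%np.pi-np.pi/2)
# supply lever
bot.reach([.4745+.006,.113,.26],down(np.radians(191-180)))
im,d,c=cam("wrist");save("w3.png",im);P=pts(d,c)
m=(P[...,2]>.128)&(P[...,2]<.16)&(np.hypot(P[...,0]-.475,P[...,1]-.112)<.06)&(im.max(-1)<75)
print(m.sum(),line(P[m]));s=bot.read_state();print(s["clock"],s["joint_pos"])
E
```

```text
(array([ 0.590478  , -0.14478491,  0.15685097]), np.float64(-3.0436801261046336), np.float64(0.08378731039711072)) turned 0.7926874725148405
530 (array([0.46005016, 0.11171979, 0.14594373]), np.float64(-3.054086014584749), np.float64(0.04648880520004216))
11.4167 [ 1.20518972e-01 -2.54024554e-01  1.93421475e+00 -3.67089152e-04
  1.46162295e+00  1.50085588e+00]
```

View pics/w3.png

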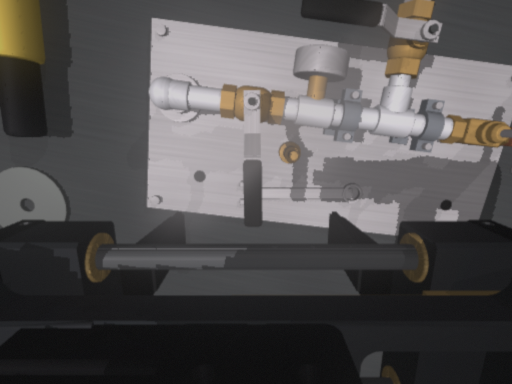

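Bleed check: the bar turned 0.793 rad, which matches the torque onset at about 0.80, and then stayed while the tool pushed on to 0.955. So it is seated. In this view the supply lever runs from its axis nut at (252,101) to the sleeve end at (253,225). Now I'll measure the lever and the axis.

```bash
python3 - <<'E'
from h import *
im,d,c=cam("wrist");P=pts(d,c)
m=(P[...,2]>.128)&(P[...,2]<.165);m[:, :225]=0;m[:,285:]=0;m[235:]=0
q=P[m];print(m.sum(),line(q),q.min(0),q.max(0))
for lo,hi in((85,125),(125,160),(160,228)):
    k=m.copy();k[:lo]=0;k[hi:]=0;rows=np.where(k.any(1))[0];print(lo,k.sum(),rows.min(),rows.max(),line(P[k]),np.median(P[k][:,2]))
f,cx,cy,Rm,e=c
for u,v,z in((252,101,.14),(253,225,.146),(253,160,.146)):
    r=Rm@[(u-cx)/f,(v-cy)/f,1];print(u,v,P[v,u],e+r*(z-e[2])/r[2])
im2=im[60:240,150:400];save("w4.png",cv2.resize(im2,None,fx=3,fy=3))
E
```

```text
1565 (array([0.50608243, 0.12165338, 0.141069  ]), np.float64(-2.9415525539981835), np.float64(0.13899854598595351)) [0.43655188 0.09924246 0.12800209] [0.57352368 0.13833916 0.1482284 ]
85 42 97 104 (array([0.56985408, 0.1349653 , 0.12880969]), np.float64(3.030525012614688), np.float64(0.007595887853795788)) 0.12884703686359222
125 304 141 159 (array([0.52021859, 0.12444178, 0.13570182]), np.float64(-2.923118182480291), np.float64(0.023372195258387143)) 0.13655610169777702
160 1219 160 226 (array([0.47403726, 0.11516732, 0.1457056 ]), np.float64(-2.942231766814795), np.float64(0.07432405857527426)) 0.1458680544748549
252 101 [0.5694035  0.13389047 0.12895226] [0.56855181 0.13355922 0.14      ]
253 225 [0.44026411 0.10796833 0.14600073] [0.44026384 0.10796829 0.146     ]
253 160 [0.51067849 0.12142363 0.1449062 ] [0.51081459 0.1214368  0.146     ]
```

View pics/w4.png

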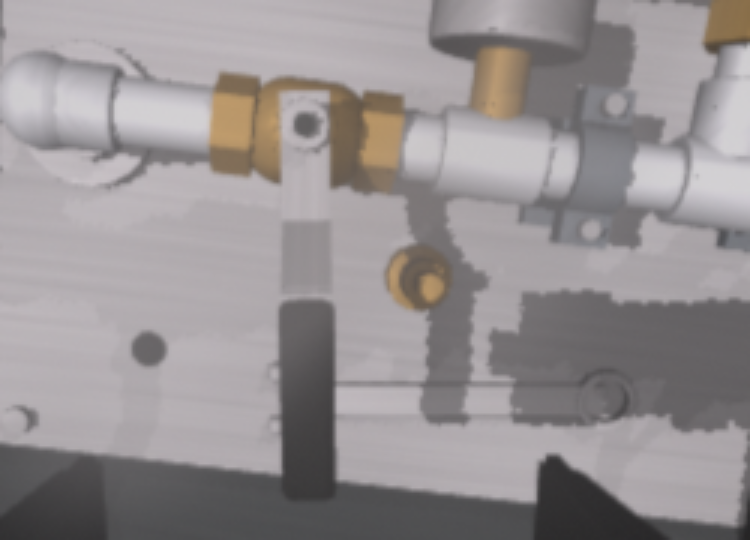

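The lever angle is 0.199 in world, and the axis is at (0.5695, 0.134), which is 279.8 mm from the bleed axis. The yaw is 0.075, so the opening is about 0.124. I'll grip the sleeve and follow the arc to 0.785.

```bash
python3 - <<'E'
from h import *
ax=np.array([.5695,.1342]); yaw=.0751; p0=.199
pos=lambda f,z=.126: np.array([*(ax-.09*np.array([np.cos(f),np.sin(f)])),z])
bot.move_straight(pos(p0,.18),.15,rotation=down(p0))
print(bot.move_straight(pos(p0),.06,until_force=8))
jaws.move_gripper(0.0); s=bot.read_state();print("grip",s["width"]*95,s["contact_force"],s["clock"])
if 15<s["width"]*95<25:
  for f in np.linspace(p0,yaw+.785,10)[1:]:
    bot.move_straight(pos(f),.05,rotation=down(f)); s=bot.read_state()
    print(round(f-yaw,3),np.round(s["tool_pos"]-pos(f),4),np.round(s["contact_force"],1),np.round(s["torque"],2),round(s["clock"],2))
    if np.linalg.norm(s["contact_force"])>35: break
E
```

```text
False
grip 19.533903916491408 [ 0.39963333 -0.09498991  0.01253854] 14.3667
0.197 [ 0.0001 -0.0001  0.    ] [ 0.5  0.5 -0.4] [0.12 0.03 0.33] 14.65
0.271 [ 0.0001 -0.     -0.    ] [ 0.7  0.7 -0.3] [ 0.13 -0.09  0.28] 14.93
0.344 [0.0001 0.     0.    ] [ 0.3  0.9 -0.9] [ 0.13 -0.1   0.26] 15.22
0.418 [ 0.0001  0.0001 -0.    ] [ 1.9  0.  -1.5] [ 0.23 -0.19  0.27] 15.5
0.491 [ 0.0002  0.0001 -0.    ] [ 1.9  1.8 -1.6] [ 0.31 -0.3   0.31] 15.78
0.565 [0.0002 0.0001 0.    ] [ 2.2  0.7 -1.3] [ 0.36 -0.42  0.3 ] 16.07
0.638 [ 0.0002  0.0001 -0.    ] [ 2.7  1.9 -2. ] [ 0.41 -0.42  0.28] 16.35
0.712 [ 0.0002  0.0002 -0.    ] [ 3.2  2.7 -2.6] [ 0.5  -0.58  0.23] 16.63
0.785 [0.0002 0.0002 0.    ] [ 3.6  3.7 -2.9] [ 0.66 -0.61  0.25] 16.92
```

Everything ran smoothly with low forces. Now I'll release, retract, and check the lever, take-off and bleed.

```bash
python3 - <<'E'
from h import *
yaw=.0751
s=bot.read_state(); bot.dwell(.3); jaws.move_gripper(1.0); bot.move_straight(s["tool_pos"]+[0,0,.134],.2)
im,d,c=cam("wrist");P=pts(d,c)
g=np.array([.5695,.1342])-.0975*np.array([np.cos(.86),np.sin(.86)])
m=(P[...,2]>.139)&(P[...,2]<.155)&(np.hypot(P[...,0]-g[0],P[...,1]-g[1])<.055)
l=line(P[m]);print("supply",l,"opening",(l[1]-yaw)%np.pi)
bot.reach([.35,-.3,.35],down(.2))
for n in("scene","side"):
    im,d,c=cam(n);save(n+"_end.png",im);P=pts(d,c)
    for lab,ctr,lo,dark in(("supply",g,.139,1),("takeoff",(.666,.066),.139,1),("bleed",(.5905,-.1448),.143,0)):
        m=(P[...,2]>lo)&(P[...,2]<.165)&(np.hypot(P[...,0]-ctr[0],P[...,1]-ctr[1])<.055)
        if dark:m&=im.max(-1)<70
        l=line(P[m]);print(n,lab,m.sum(),l[0].round(4),"world mod pi",round(l[1]%np.pi,3),"minus yaw",round((l[1]-yaw)%np.pi,3),l[2].round(3))
print(bot.read_state()["clock"])
E
```

```text
supply (array([0.5094687 , 0.06409649, 0.14535511]), np.float64(-2.270345780390522), np.float64(0.0799611792983935)) opening 0.7961468731992714
scene supply 280 [0.5095 0.0576 0.1442] world mod pi 0.865 minus yaw 0.79 0.07
scene takeoff 299 [0.67   0.0651 0.1442] world mod pi 1.607 minus yaw 1.532 0.068
scene bleed 285 [ 0.5923 -0.1442  0.1555] world mod pi 0.09 minus yaw 0.015 0.082
side supply 327 [0.5062 0.0563 0.1444] world mod pi 0.853 minus yaw 0.778 0.073
side takeoff 334 [0.6614 0.0667 0.1447] world mod pi 1.653 minus yaw 1.578 0.074
side bleed 554 [ 0.5879 -0.1467  0.1552] world mod pi 0.1 minus yaw 0.025 0.086
20.9917
```

View pics/side_end.png

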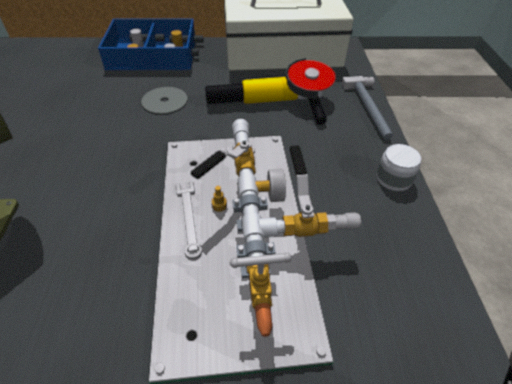

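The side view shows the supply lever at about 45° (208,164), the T-bar at (261,260), and the take-off, spanner and plug where they were. The measurements agree, so I'm handing in.

```bash
python3 -c "
from h import *
print(ticket.sign_off(), bot.read_state()['clock'])"
```

```text
the job is handed in; nothing more can be done
the job is handed in; nothing more can be done
```

The bleed valve is seated and the supply lever stands half-way open. I handed the job in at about 21 s on the robot's clock; no verdict is given.

- **Bleed:** I gripped the T-bar on its axis and turned it clockwise until the torque rose sharply, at about 0.80 rad of turn. The bar itself turned 0.793 rad and stayed there while the gripper pushed on to 0.955 rad. I took that as the stop; its position is inferred, as the joint value can't be read. Final pictures put the bar at 0.09–0.10 rad in world, the same as just after release.
- **Supply:** I then gripped the sleeve and swung the lever along its arc from about 0.12 rad to half-way. After release it measured 0.796 rad from the wrist camera, 0.790 from the scene camera and 0.778 from the side camera. The target is 0.785 ± 0.12.
- **Take-off:** it was not touched. The two fixed cameras differ by about 0.045 rad on its direction, as they did before I moved anything. Neither camera's reading changed by more than about 0.01 rad.
- **Spanner and plug:** they look unmoved in the final side picture; I did not measure them.
- **At hand-in:** the arm was parked clear of everything. The highest force I saw while turning the valves was about 6 N. No check failed.

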